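Start the wing cap on its thread and screw it home

TASK

The wing-handled cap on one of the two steel pots has been set down crossed on its thread and stands too high. Turn it back (anticlockwise from above) until it drops with a click into the thread start, then screw it on clockwise fully home to its stop and let go. Leave the round cap on the other pot as it is.

Things in the scene. Friction and masses are not known exactly. Their poses are not given: they have to be found in the camera images.
- pot_wing: The round steel pot, fixed to the bench, that carries the wing cap: 100 mm across the foot, 85 mm high to its shoulder, with a short threaded neck on its axis; brass hose barb on its +x side, sight tube on its -x side. Origin: centre of its underside, z up. Either of the two pots may stand on the left.
- wing_grip (a point): Grip of the wing cap, captive on the pot's neck: a grey round skirt, 55 mm wide and 20 mm high, with an upright black bar across its flat top, 46 long, 12 thick, 28 high. The point is the bar's middle, on the turning axis, 14 mm below the bar's top and 14 mm above the skirt's top, 134 mm above the bench at the start; it turns and sinks with the cap. x along the bar, y across it, z up.
- wing_cap (a joint): Turn of the wing cap (rad), growing clockwise seen from above (screwing on). Starts at 0.3 to 0.6. While high it goes forward only to 0.8, where the crossed thread jams. Going back, it comes off the thread's end between 0 and -0.1 and can drop; back stop at -0.35. Once dropped it screws forward to a hard stop at 1.0. It turns easily (under 0.15 N m).
- cap_lift (a joint): Height of the wing cap on its neck (m): 0 at the start (within 1 mm), about -0.007 after the click; then the thread leads it down 2 mm per rad to about -0.009 at the stop, with 1 mm play. Lifts 2 mm at most. Spring and weight draw it down with about 7 N, but a firm grip holds it up: when it is back past the thread's end, press it down lightly (about 10 N) or ease the grip.
- round_cap (a joint): Turn of the other pot's cap in rad, 0 at the start: a plain round grey knurled cap with a flat black top, 55 mm in diameter and 30 mm high, its top 121 mm above the bench, without a bar. It turns easily; leave it alone.
There are look-alikes about, which are no part of the job. Leave any green look-alike of the pot_wing alone.

How it is judged:
By the outcome, as a careful person would: the job done as asked, in the order asked, and still so for the second after the job is handed in, with the robot touching nothing.
It also fails if it takes over 40 s, if anything falls off the work surface, if the arm or the gripper's body presses on something with over 40 N, if the wrist force passes 120 N, or if a joint passes its speed limit or range.

ROBOT

A 7-joint arm with a two-finger parallel gripper is mounted at the origin on a cart in front of the work surface, level with it; the furniture and walls round the work are solid. World frame = base frame: x ahead of the robot, y to its left, z up, the work surface at z = 0. Lengths are in mm, angles in degrees, forces in N, time in s.
With the tool pointing down it reaches from about 350 to 900 mm from the base axis. Payload 8.1 kg.
Tool frame: the origin (TCP) lies where the fingers leave the gripper's body, on its centre line; the fingertips stand bot.tips_ahead ahead of it and the grasp point (between the pads) lies 47 mm ahead of it (bot.tips_ahead is the distance from the TCP to the fingertips, in mm); z points along the fingers, y is the line along which they close (so a half turn about z gives the same grasp; the last joint's range is limited). The gripper opens to 92 mm and grips with 3 to 60 N. Pads are 19 mm wide; open, the fingers measure 130 mm over their backs; the gripper's body (75 mm by 190 mm) begins 47 mm behind the grasp point.
Start: joints at [62.303, 24.895, 1.432, 90.138, -0.665, 64.973, -4.303], TCP at [232.267, -580.25, 292.242] pointing down, gripper open.
Joint ranges: [-149.89, 149.89], [-25.12, 119.58], [-72.63, 75.52], [4.76, 147.25], [-75.54, 255.54], [6.69, 114.76], [-157.13, 157.13]. Speed limits (degrees/s): [127.2, 127.2, 172.46, 172.46, 180, 180, 180].

INTERFACE

Orientations are given as [roll, pitch, yaw] about the fixed x, y, z axes, in that order (R = Rz(yaw) Ry(pitch) Rx(roll)).
In Python, from cell import state, camera, calibration, order, finder, bot gives the robot as it stands.
- The arm moves only by the tool play_rows, never from a script. Its argument "moves" is a list of rows, each a list of 7 numbers: the turn, a rotation vector about the tool's x, y, z in units of 8 degrees (1.0 is 8 degrees), then the shift along the tool's x, y, z in units of 40 mm (1.0 is 40 mm), then the finger opening in mm, from 0 to 91.8. In form: [[wx, wy, wz, x, y, z, hand], ...]. A call has 1 to 5 rows; each row shifts and turns the commanded pose from where the row before left it, along the tool's axes as they then stand; what a row does not reach is not made up. A row lasts 1/8 s, in which the tool goes at most 62.5 mm and 10.7 degrees, less where a joint would pass 70% of its speed; a pose out of reach is approached as far as the arm can. A call is refused whole if a number of a shift passes 1 or a number of a turn 1, either way. A call with a gripper value outside its range is refused whole. The fingers move at their own pace and stop on an object; "squeeze" is the grip in N (left out, the last holds). Time passes only in rows, so rows that do not move let the fingers close. It gives the time, the measured TCP pose, the force, the opening and the grip force at its end, in the units of the state.
- state(): the state, without advancing time (a new reading comes with each control period).
- camera(name): name is "scene" or "top" or "wrist"; returns the picture (400x640x3 uint8, blue, green, red); there is no depth.
- calibration(name): a dict with "mtx" (3x3 intrinsics, pixels), "dist_coeffs" ([k1, k2, p1, p2, k3] as OpenCV has them; the pictures are not rectified), "view" (4x4, takes a point from world to camera coordinates); the wrist camera has in their place "hand_eye" (4x4, takes a point from camera to tool coordinates, whose origin is the TCP and whose axes are the flange's). Camera axes: x right, y down, z forward; pixel columns grow to the right and rows downward; lengths in mm; the calibration is good to about 2 mm. A picture is of the moment at which its call begins: read the wrist's pose just before it. calibration takes no time and is no camera call.
- order.finish_job(): hands the job in; it is judged then, once.
Trained networks look in the newest picture that a camera, given by its name, has taken for a name from the list of things; names that differ only in an ending like _2 or _b are one class to them, and where a whole thing is asked for, a point or a joint stands for the part that bears it (a point fixed in the world has none). Each returns a list of dicts, best first, with "p" (0 to 1); they miss things now and then, are a little off and sometimes report something else, mostly with a low value. They report only what shows in the picture. A call takes as long as a camera call. They do not tell look-alikes from the thing itself.
- finder.spot_in(camera, thing): "point" ([x, y, z] in mm, in the coordinates of the camera as it stood for that picture, good to about 4 mm: the middle of the surface that is visible of it).
- finder.masks_of(camera, thing): "mask" (400x640 bool, what is visible of it).
The state is a dict: "clock": time; "joint_positions": joint angles; "joint_vel": joint speeds; "joint_torque": joint torques, N m; "tcp_pos": TCP position; "tool_rot": TCP orientation; "wrist_force": force on the tool from outside, world axes, zero at the start; "ft_torque": the same for the moment, N m; "width": finger opening in mm; "gripper_force": force on a finger pad.
Only numpy, scipy, OpenCV 4.12 (cv2) and the standard library are available. Lean on these libraries where they do the work, as an engineer would, in place of code of your own. Each camera call takes 0.05 s, during which the arm holds its last target. There are 200 camera calls.

## Working session

There is one attempt and no reset: what is moved stays moved. The work goes in short steps, Python scripts to look and compute and a tool call to move; the robot and the scene stay as the last step left them, time stands still between calls to the robot, and variables do not carry over. Pictures are saved under pics/ and viewed, at most 10 in all, crops included, and the job is handed in when it is done.

Besides the shell and the picture viewer there is one more tool, called after "Call:" by a JSON object that holds its "name" and its "arguments", one argument or row to a line. play_rows: Moves the arm, as the interface text tells. Its arguments: {"type":"object","properties":{"moves":{"type":"array"},"squeeze":{"type":"number"}},"required":["moves"]}

```bash
mkdir -p pics; ls; python3 - <<'E'
from cell import *
import cv2,numpy as np
print(bot.tips_ahead, state())
a=camera("scene");b=camera("top")
cv2.imwrite("pics/a.png",a);cv2.imwrite("pics/b.png",b)
for c in("scene","top"):
    V=np.array(calibration(c)["view"])
    for t in("wing_grip","pot_wing","round_cap"):
        for d in finder.spot_in(c,t):
            p=np.linalg.inv(V)@np.append(d["point"],1); print(c,t,round(d["p"],2),p[:3].round())
E
```

```text
pics
65.5 {'clock': 0.0, 'joint_positions': array([62.30282047, 24.93679385,  1.43169478, 90.19174768, -0.66414715,
       64.97567563, -4.30257305]), 'joint_vel': array([-0.04943365,  0.07006566,  0.22288002, -0.01148777, -0.01822822,
        0.06349546, -0.03499045]), 'joint_torque': array([-1.50743203e-03, -6.67852664e+01,  9.85144414e-01, -3.14457858e+01,
       -6.03850395e-02,  4.28430992e-02,  1.58295434e-04]), 'tcp_pos': array([ 232.07148108, -579.83899029,  291.42351831]), 'tool_rot': array([-1.79904551e+02,  9.43538515e-03,  2.18143882e+01]), 'wrist_force': array([ 0.70092608,  0.43013757, -0.6404075 ]), 'ft_torque': array([-0.03417669, -0.02900505, -0.03562761]), 'gripper_force': 0.0, 'width': 92.12650284927786}
scene wing_grip 0.92 [552.  36. 117.]
scene wing_grip 0.7 [ 469. -106.  119.]
scene pot_wing 0.63 [ 478. -124.   78.]
scene pot_wing 0.57 [556.  20.  74.]
scene round_cap 0.9 [ 473. -411.  119.]
top wing_grip 0.6 [551.  42. 117.]
top wing_grip 0.56 [ 467. -103.  119.]
top pot_wing 0.59 [542.  34.  86.]
top pot_wing 0.56 [ 464. -100.   81.]
top round_cap 0.97 [ 464. -401.  121.]
```

View pics/a.png

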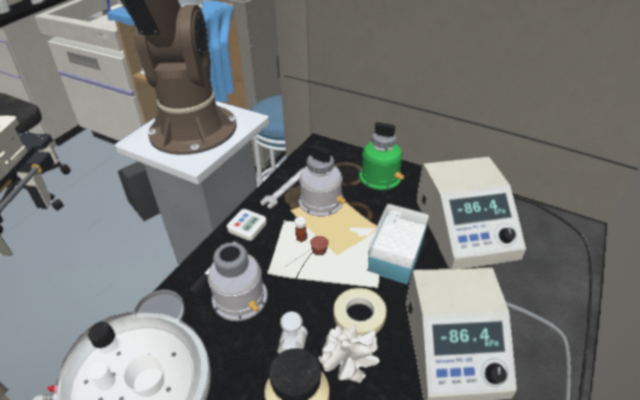

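View pics/b.png

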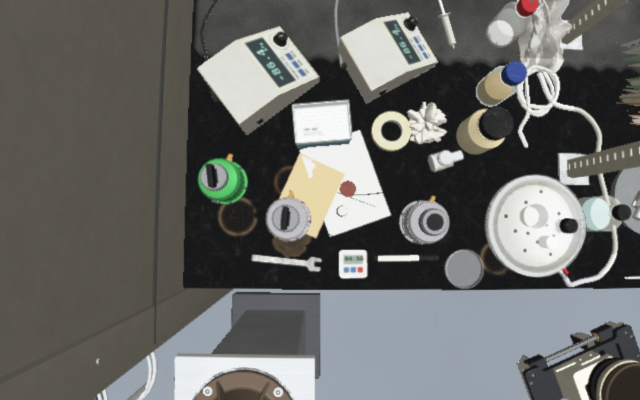

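The scene shows three pots: green at top (222,180), a steel one with a black bar at top (288,218) / scene (320,185), and a steel one with a round cap at top (425,220). The target is the one at (288,218), because it is steel and has a bar. I'll confirm it in an enlarged crop and measure the bar.

```bash
cat > h.py <<'E'
from cell import *
import cv2,numpy as np
from scipy.spatial.transform import Rotation as R
def T_cam(c):  # camera->world
    if c!="wrist": return np.linalg.inv(np.array(calibration(c)["view"]))
    s=state();T=np.eye(4);T[:3,:3]=R.from_euler("xyz",s["tool_rot"],degrees=True).as_matrix();T[:3,3]=s["tcp_pos"]
    return T@np.array(calibration(c)["hand_eye"])
def toplane(c,T,px,z):
    k=calibration(c);u=cv2.undistortPoints(np.float64(px).reshape(-1,1,2),np.array(k["mtx"]),np.array(k["dist_coeffs"]))[:,0]
    d=np.c_[u,np.ones(len(u))]@T[:3,:3].T;o=T[:3,3]
    return o+d*((z-o[2])/d[:,2])[:,None]
def proj(c,T,p):
    k=calibration(c);V=np.linalg.inv(T)
    return cv2.projectPoints(np.float64(p).reshape(-1,1,3),cv2.Rodrigues(V[:3,:3])[0],V[:3,3],np.array(k["mtx"]),np.array(k["dist_coeffs"]))[0][:,0]
E
python3 - <<'E'
from h import *
T=T_cam("top");print("cam",T[:3,3])
im=cv2.imread("pics/b.png")
x0,y0=253,183
c=im[y0:y0+70,x0:x0+75]
cv2.imwrite("pics/c.png",cv2.resize(c,None,fx=8,fy=8,interpolation=cv2.INTER_CUBIC))
m=(im.max(2)<70).astype(np.uint8);m[:, :272]=0;m[:,305:]=0;m[:200]=0;m[234:]=0
n,l,st,ce=cv2.connectedComponentsWithStats(m);print(st[1:],ce[1:])
i=1+np.argmax(st[1:,4]);px=np.argwhere(l==i)[:,::-1]
p=toplane("top",T,px,148)
q=p[:,:2];r=cv2.minAreaRect(np.float32(q));print(q.mean(0),r)
w,v=np.linalg.eigh(np.cov(q.T));print(np.sqrt(12*w),np.degrees(np.arctan2(v[1,1],v[0,1])))
E
```

```text
cam [ 455.74156408 -162.7154877   958.50294149]
[[272 200   3   3   6]
 [281 207   9  23 155]] [[272.66666667 200.66666667]
 [284.70967742 217.96129032]]
[466.75081033 -99.91048064] ((466.6343078613281, -100.18075561523438), (14.415520668029785, 42.830509185791016), 85.12469482421875)
[13.8595457  40.84013164] 175.23104655446159
```

View pics/c.png

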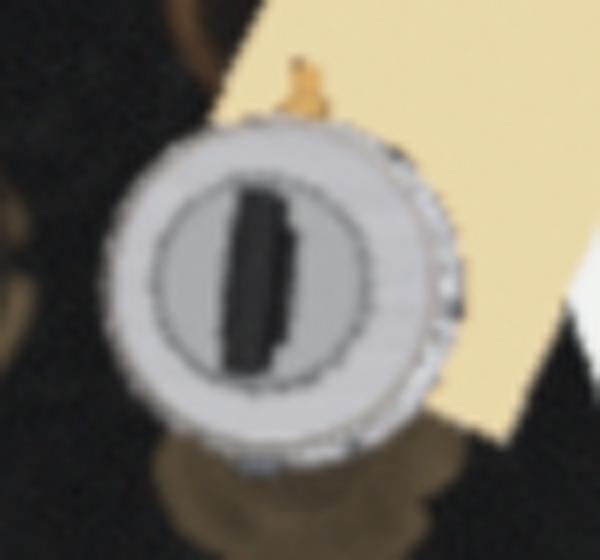

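Confirmed: at (286,218) there's a steel pot with a barbed side and a black bar across a grey skirt, and the bar lies at about -5° yaw. I'm approaching above it.

Call:
{"name": "play_rows", "arguments": {
  "moves": [
    [0,0,0,0.99,-0.9,0,80],
    [0,0,0,0.99,-0.9,0,80],
    [0,0,0,0.99,-0.9,0,80],
    [0,0,0,0.99,-0.9,0,80],
    [0,0,0,0.99,-0.9,0,80]
  ]
}}

```text
clock: 1.02
tcp_pos: [349.8, -338.0, 292.5]
tool_rot: [180.0, -0.0, 21.8]
wrist_force: [1.2, -0.2, 0.2]
width: 80.1
gripper_force: 0.0
```

Call:
{"name": "play_rows", "arguments": {
  "moves": [
    [0,0,0,0.99,-0.9,0,70],
    [0,0,0,0.99,-0.9,0,70],
    [0,0,1,0.5,-0.5,0,70],
    [0,0,1,0.2,-0.2,0,70],
    [0,0,1,0,0,0,70]
  ]
}}

```text
clock: 1.65
tcp_pos: [413.6, -206.5, 292.4]
tool_rot: [-180.0, -0.0, -2.3]
wrist_force: [0.1, 0.6, -0.8]
width: 70.1
gripper_force: 0.0
```

```bash
cat > m.py <<'E'
from h import *
import sys
T=T_cam("wrist");s=state();im=camera("wrist");cv2.imwrite("pics/%s.png"%sys.argv[1],im)
print(s["clock"],s["tcp_pos"].round(1),s["tool_rot"].round(1),s["wrist_force"].round(1),s["width"],s["joint_positions"].round())
for d in finder.spot_in("wrist","wing_grip"): print(d["p"],(T@np.append(d["point"],1))[:3].round())
E
python3 m.py w1
```

```text
1.65 [ 413.6 -206.5  292.4] [-180.    -0.    -2.3] [ 0.1  0.6 -0.8] 70.13170858225477 [ 27.  10.  -8. 111.   2.  59. -74.]
0.74 [ 469. -105.  119.]
0.69 [544.  39. 120.]
```

Call:
{"name": "play_rows", "arguments": {
  "moves": [
    [0,0,0,0.45,-0.9,0,60],
    [0,0,0,0.45,-0.9,0,60],
    [0,0,0.3,0.3,-0.85,0.5,60],
    [0,0,0,0,0,0,60]
  ]
}}

```text
clock: 2.25
tcp_pos: [465.1, -100.9, 271.2]
tool_rot: [-179.9, 0.1, -4.2]
wrist_force: [-0.4, -0.7, 0.3]
width: 59.8
gripper_force: 0.0
```

```bash
python3 m.py w2; python3 - <<'E'
from h import *
print(T_cam("wrist")[:3,3],proj("wrist",T_cam("wrist"),[[467,-99,148]]))
E
```

```text
2.25 [ 465.1 -100.9  271.2] [-1.799e+02  1.000e-01 -4.200e+00] [-0.4 -0.7  0.3] 59.76130420088389 [ 16.  13. -12. 111.   3.  56. -92.]
0.66 [ 473. -102.  117.]
[ 541.1552208  -110.36053938  365.29800936] [[313.40752333 208.35324698]]
```

View pics/w2.png

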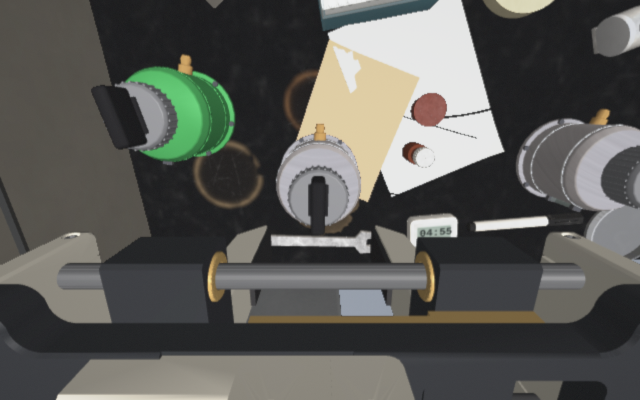

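The view is centred on the steel pot: barb at (320,130), bar around (319,207), and the fingers straddle it. The bar sits a few pixels to the right of my estimate, so I'm refining.

```bash
python3 - <<'E'
from h import *
T=T_cam("wrist");im=cv2.imread("pics/w2.png")
m=(im.max(2)<60)
for r in range(172,242,4):
    c=np.where(m[r,295:345])[0]+295; print(r,c.min() if len(c) else 0,c.max() if len(c) else 0,len(c))
px=[[c,r] for r in range(182,228) for c in np.where(m[r,300:340])[0]+300]
p=toplane("wrist",T,px,148)[:,:2];print(p.mean(0))
w,v=np.linalg.eigh(np.cov(p.T));print(np.sqrt(12*w),np.degrees(np.arctan2(v[1,1],v[0,1])))
cv2.imwrite("pics/w2c.png",cv2.resize(im[165:245,270:370],None,fx=7,fy=7,interpolation=cv2.INTER_CUBIC))
E
```

```text
172 0 0 0
176 315 321 7
180 312 324 13
184 311 324 14
188 309 327 19
192 309 327 19
196 309 326 18
200 309 326 18
204 309 326 18
208 309 326 18
212 309 326 18
216 311 324 14
220 295 323 15
224 295 324 21
228 295 344 32
232 295 344 38
236 0 0 0
240 0 0 0
[ 470.26898304 -102.32119627]
[14.78164337 38.1952036 ] 171.44172814161467
```

View pics/w2c.png

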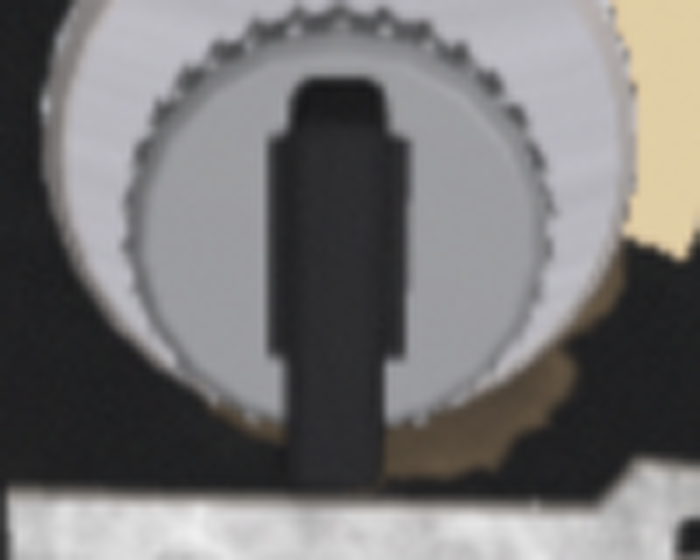

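```bash
python3 - <<'E'
from h import *
T=T_cam("wrist")
p=toplane("wrist",T,[[318.3,181.5],[317.8,234],[318,208]],148);print(p)
d=p[0]-p[1];print(np.hypot(*d[:2]),np.degrees(np.arctan2(d[1],d[0])))
E
```

```text
[[ 488.81480748 -104.6735704   148.        ]
 [ 444.41800905 -100.74230227  148.        ]
 [ 467.01493159 -102.70480557  148.        ]]
44.57051244918853 -5.060255039827705
```

Call:
{"name": "play_rows", "arguments": {
  "moves": [
    [0,0,0.1,0.05,0.02,0.8,50],
    [0,0,0,0,0,0.8,45],
    [0,0,0,0,0,0.4,40],
    [0,0,0,0,0,0,30],
    [0,0,0,0,0,0,24]
  ],
  "squeeze": 12
}}

```text
clock: 2.98
tcp_pos: [467.3, -105.3, 193.1]
tool_rot: [180.0, -0.1, -5.4]
wrist_force: [-0.1, 0.1, 0.8]
width: 26.0
gripper_force: 0.6
```

Call:
{"name": "play_rows", "arguments": {
  "moves": [
    [0,0,0,0,0,0,15],
    [0,0,0,0,0,0,5],
    [0,0,0,0,0,0,5],
    [0,0,0,0,0,0,5]
  ],
  "squeeze": 12
}}

```text
clock: 3.48
tcp_pos: [467.9, -99.5, 193.2]
tool_rot: [-179.7, -0.1, -5.1]
wrist_force: [0.5, 19.2, -0.2]
width: 11.8
gripper_force: 12.0
```

```bash
cat > s.py <<'E'
from h import *
s=state()
for k in("clock","tcp_pos","tool_rot","wrist_force","ft_torque","width","gripper_force"):print(k,np.round(s[k],2))
E
python3 s.py
```

```text
clock 3.48
tcp_pos [467.88 -99.49 193.18]
tool_rot [-1.7969e+02 -9.0000e-02 -5.1100e+00]
wrist_force [ 0.48 19.24 -0.16]
ft_torque [ 4.35 -0.14 -0.01]
width 11.76
gripper_force 12.0
```

Call:
{"name": "play_rows", "arguments": {
  "moves": [
    [0,0,0,0,-0.14,0,5],
    [0,0,0,0,0,0,5]
  ]
}}

```text
clock: 3.72
tcp_pos: [468.0, -98.6, 193.1]
tool_rot: [-180.0, -0.1, -5.4]
wrist_force: [0.0, 3.7, 3.3]
width: 12.0
gripper_force: 12.0
```

```bash
python3 s.py
```

```text
clock 3.72
tcp_pos [468.   -98.56 193.09]
tool_rot [-1.7999e+02 -1.0000e-01 -5.3500e+00]
wrist_force [0.04 3.67 3.34]
ft_torque [0.9  0.16 0.02]
width 12.01
gripper_force 12.0
```

Call:
{"name": "play_rows", "arguments": {
  "moves": [
    [0,0,-1,0,-0.03,0,5],
    [0,0,-1,0,0,0,5],
    [0,0,-1,0,0,0,5],
    [0,0,-0.5,0,0,0,5],
    [0,0,0,0,0,0,5]
  ]
}}

```text
clock: 4.35
tcp_pos: [467.8, -97.4, 192.1]
tool_rot: [-180.0, -0.1, 22.7]
wrist_force: [2.8, 4.1, -6.9]
width: 11.7
gripper_force: 12.0
```

```bash
python3 s.py
```

```text
clock 4.35
tcp_pos [467.79 -97.35 192.12]
tool_rot [-1.7996e+02 -6.0000e-02  2.2680e+01]
wrist_force [ 2.76  4.11 -6.95]
ft_torque [ 0.95 -0.68  0.08]
width 11.72
gripper_force 11.99
```

Call:
{"name": "play_rows", "arguments": {
  "moves": [
    [0,0,-0.5,0,0,0,5],
    [0,0,-0.5,0,0,0,5],
    [0,0,0,0,0,0,5]
  ]
}}

```text
clock: 4.72
tcp_pos: [467.7, -97.1, 192.0]
tool_rot: [-179.9, -0.1, 30.7]
wrist_force: [1.8, 5.6, -7.2]
width: 12.1
gripper_force: 12.0
```

```bash
python3 s.py
```

```text
clock 4.72
tcp_pos [467.67 -97.1  192.05]
tool_rot [-1.7995e+02 -5.0000e-02  3.0690e+01]
wrist_force [ 1.79  5.57 -7.25]
ft_torque [ 1.2  -0.56  0.03]
width 12.11
gripper_force 11.99
```

Call:
{"name": "play_rows", "arguments": {
  "moves": [
    [0,0,0,0,0,0.08,5],
    [0,0,0,0,0,0.08,5],
    [0,0,0,0,0,0,5]
  ]
}}

```text
clock: 5.1
tcp_pos: [467.7, -97.0, 186.1]
tool_rot: [-180.0, -0.1, 30.6]
wrist_force: [-0.3, 5.7, 0.5]
width: 11.8
gripper_force: 12.0
```

```bash
python3 s.py
```

```text
clock 5.1
tcp_pos [467.72 -97.04 186.1 ]
tool_rot [-1.7996e+02 -5.0000e-02  3.0630e+01]
wrist_force [-0.34  5.69  0.54]
ft_torque [ 1.28  0.04 -0.  ]
width 11.83
gripper_force 12.0
```

Call:
{"name": "play_rows", "arguments": {
  "moves": [
    [0,0,0,0,0,0.04,5],
    [0,0,0,0,0,0.04,5],
    [0,0,0,0,0,0,5]
  ]
}}

```text
clock: 5.48
tcp_pos: [468.0, -96.9, 184.0]
tool_rot: [180.0, -0.1, 30.6]
wrist_force: [-4.2, 6.2, 14.3]
width: 11.8
gripper_force: 12.0
```

```bash
python3 s.py; python3 m.py w3; python3 - <<'E'
from h import *
im=cv2.imread("pics/w3.png");cv2.imwrite("pics/w3c.png",cv2.resize(im[90:290,180:460],None,fx=2.5,fy=2.5))
E
```

```text
clock 5.48
tcp_pos [468.   -96.89 183.99]
tool_rot [ 1.7999e+02 -9.0000e-02  3.0630e+01]
wrist_force [-4.18  6.25 14.34]
ft_torque [ 1.53  0.97 -0.05]
width 11.82
gripper_force 12.02
5.475 [468.  -96.9 184. ] [ 1.80e+02 -1.00e-01  3.06e+01] [-4.2  6.2 14.3] 11.817929180709276 [ 21.  20. -20. 116.  10.  45. -64.]
0.73 [528.  34. 119.]
0.56 [487. -90. 112.]
```

View pics/w3c.png

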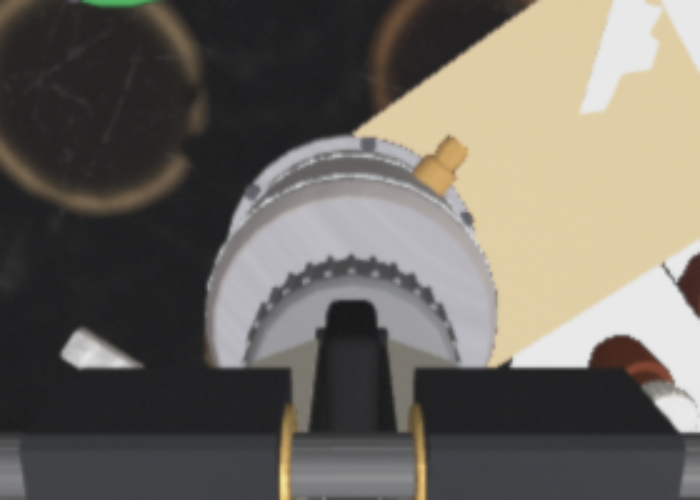

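The cap followed the hand down about 7 mm and then met resistance, so it has dropped. Now I'm screwing it on.

Call:
{"name": "play_rows", "arguments": {
  "moves": [
    [0,0,0,0.03,-0.04,-0.02,5],
    [0,0,1,0,0,0,5],
    [0,0,1,0,0,0,5],
    [0,0,1,0,0,0.01,5],
    [0,0,1,0,0,0.01,5]
  ]
}}

```text
clock: 6.2
tcp_pos: [468.6, -97.7, 183.7]
tool_rot: [179.9, -0.1, -1.7]
wrist_force: [-0.5, -4.3, 8.8]
width: 12.7
gripper_force: 12.6
```

```bash
python3 s.py
```

```text
clock 6.2
tcp_pos [468.57 -97.67 183.71]
tool_rot [ 1.7988e+02 -1.4000e-01 -1.7300e+00]
wrist_force [-0.53 -4.34  8.8 ]
ft_torque [-1.07  0.21  0.33]
width 12.72
gripper_force 12.63
```

Call:
{"name": "play_rows", "arguments": {
  "moves": [
    [0,0,0,0,0,0,5],
    [0,0,0,0,0,0,5]
  ]
}}

```text
clock: 6.45
tcp_pos: [468.4, -97.9, 183.7]
tool_rot: [179.9, -0.1, -1.5]
wrist_force: [-0.7, -6.0, 6.0]
width: 12.2
gripper_force: 12.0
```

```bash
python3 s.py; python3 - <<'E'
from h import *
im=camera("top");cv2.imwrite("pics/t.png",cv2.resize(im[150:300,200:380],None,fx=4,fy=4))
E
```

```text
clock 6.45
tcp_pos [468.38 -97.93 183.66]
tool_rot [ 1.7986e+02 -1.2000e-01 -1.5100e+00]
wrist_force [-0.7  -5.95  6.04]
ft_torque [-1.12  0.17 -0.08]
width 12.17
gripper_force 12.0
```

Torque is back near zero at rest, so I'm continuing more gently and correcting the sideways offset.

Call:
{"name": "play_rows", "arguments": {
  "moves": [
    [0,0,0.6,0,0.04,0,5],
    [0,0,0.6,0,0,0.01,5],
    [0,0,0.6,0,0,0,5],
    [0,0,0.6,0,0,0.01,5],
    [0,0,0,0,0,0,5]
  ]
}}

```text
clock: 7.12
tcp_pos: [468.2, -99.0, 182.9]
tool_rot: [179.9, -0.1, -20.8]
wrist_force: [-0.7, -3.5, 7.2]
width: 12.0
gripper_force: 12.0
```

```bash
python3 s.py
```

```text
clock 7.12
tcp_pos [468.23 -99.05 182.95]
tool_rot [ 1.7994e+02 -1.4000e-01 -2.0750e+01]
wrist_force [-0.71 -3.47  7.16]
ft_torque [-0.77  0.4  -0.05]
width 12.03
gripper_force 12.01
```

Call:
{"name": "play_rows", "arguments": {
  "moves": [
    [0,0,0.5,0,0,0,5],
    [0,0,0.5,0,0,0.01,5],
    [0,0,0,0,0,0,5]
  ]
}}

```text
clock: 7.5
tcp_pos: [468.1, -99.4, 182.6]
tool_rot: [179.9, -0.1, -28.8]
wrist_force: [-3.4, -4.2, 10.2]
width: 11.8
gripper_force: 12.0
```

Call:
{"name": "play_rows", "arguments": {
  "moves": [
    [0,0,0.5,0,0,0,5],
    [0,0,0.5,0,0,0.01,5],
    [0,0,0,0,0,0,5]
  ]
}}

```text
clock: 7.88
tcp_pos: [467.9, -99.7, 182.3]
tool_rot: [179.9, -0.2, -36.8]
wrist_force: [-3.5, -5.9, 10.4]
width: 12.0
gripper_force: 11.9
```

```bash
python3 s.py
```

```text
clock 7.88
tcp_pos [467.95 -99.67 182.29]
tool_rot [ 1.7994e+02 -1.5000e-01 -3.6760e+01]
wrist_force [-3.54 -5.89 10.37]
ft_torque [-1.16  0.86  0.12]
width 12.0
gripper_force 11.94
```

Call:
{"name": "play_rows", "arguments": {
  "moves": [
    [0,0,0.4,0,0,0,5],
    [0,0,0,0,0,0,5]
  ],
  "squeeze": 20
}}

```text
clock: 8.12
tcp_pos: [467.8, -99.9, 182.2]
tool_rot: [179.9, -0.2, -40.0]
wrist_force: [-2.4, -5.5, 9.7]
width: 12.0
gripper_force: 20.0
```

```bash
python3 s.py
```

```text
clock 8.12
tcp_pos [467.84 -99.87 182.19]
tool_rot [ 1.7993e+02 -1.5000e-01 -3.9980e+01]
wrist_force [-2.41 -5.55  9.67]
ft_torque [-1.27  0.83 -0.08]
width 12.0
gripper_force 19.98
```

Call:
{"name": "play_rows", "arguments": {
  "moves": [
    [0,0,0.4,0,0,0,5],
    [0,0,0,0,0,0,5]
  ]
}}

```text
clock: 8.38
tcp_pos: [467.8, -99.8, 182.2]
tool_rot: [179.9, -0.2, -43.1]
wrist_force: [-3.6, -6.6, 10.0]
width: 12.4
gripper_force: 20.6
```

```bash
python3 s.py
```

```text
clock 8.38
tcp_pos [467.85 -99.83 182.22]
tool_rot [ 1.7993e+02 -1.6000e-01 -4.3120e+01]
wrist_force [-3.64 -6.64  9.97]
ft_torque [-1.38  0.91  0.39]
width 12.36
gripper_force 20.56
```

Call:
{"name": "play_rows", "arguments": {
  "moves": [
    [0,0,0.4,0,0,0,5],
    [0,0,0,0,0,0,5],
    [0,0,0,0,0,0,5]
  ]
}}

```text
clock: 8.75
tcp_pos: [468.0, -100.0, 182.2]
tool_rot: [180.0, -0.2, -46.3]
wrist_force: [-2.3, -6.2, 9.7]
width: 12.7
gripper_force: 21.4
```

```bash
python3 s.py
```

```text
clock 8.75
tcp_pos [468.02 -99.96 182.23]
tool_rot [179.95  -0.18 -46.27]
wrist_force [-2.27 -6.19  9.74]
ft_torque [-1.49  0.73  0.52]
width 12.66
gripper_force 21.37
```

Torque keeps rising (0.52 N·m) while the cap no longer turns, and the total turn matches, so this is the hard stop. Releasing.

Call:
{"name": "play_rows", "arguments": {
  "moves": [
    [0,0,0,0,0,0,30],
    [0,0,0,0,0,0,40],
    [0,0,0,0,0,0,50],
    [0,0,0,0,0,0,50],
    [0,0,0,0,0,-0.6,50]
  ]
}}

```text
clock: 9.38
tcp_pos: [466.7, -97.1, 204.0]
tool_rot: [179.9, 0.2, -46.2]
wrist_force: [0.5, 0.4, -0.4]
width: 49.5
gripper_force: 0.0
```

Call:
{"name": "play_rows", "arguments": {
  "moves": [
    [0,0,0,0,0,-0.9,50],
    [0,0,0,0,0,-0.7,50],
    [0,0,0,0,0,0,50]
  ]
}}

```text
clock: 9.75
tcp_pos: [468.8, -97.4, 270.9]
tool_rot: [-179.9, -0.2, -46.2]
wrist_force: [-0.2, 0.8, -0.5]
width: 49.8
gripper_force: 0.0
```

```bash
python3 s.py; python3 m.py w5; python3 - <<'E'
from h import *
T=T_cam("wrist")
print(proj("wrist",T,[[467.5,-99.5,139]]))
im=cv2.imread("pics/w5.png");cv2.imwrite("pics/w5c.png",cv2.resize(im[150:250,260:380],None,fx=5,fy=5,interpolation=cv2.INTER_CUBIC))
E
```

```text
clock 9.75
tcp_pos [468.82 -97.36 270.91]
tool_rot [-179.85   -0.18  -46.18]
wrist_force [-0.23  0.83 -0.5 ]
ft_torque [ 0.15  0.07 -0.  ]
width 49.82
gripper_force 0.0
9.75 [468.8 -97.4 270.9] [-179.9   -0.2  -46.2] [-0.2  0.8 -0.5] 49.82206096465878 [   7.   13.   -2.  112.    0.   56. -131.]
0.86 [560.  36. 119.]
0.79 [ 469. -102.  108.]
[[322.31492471 206.90900707]]
```

View pics/w5c.png

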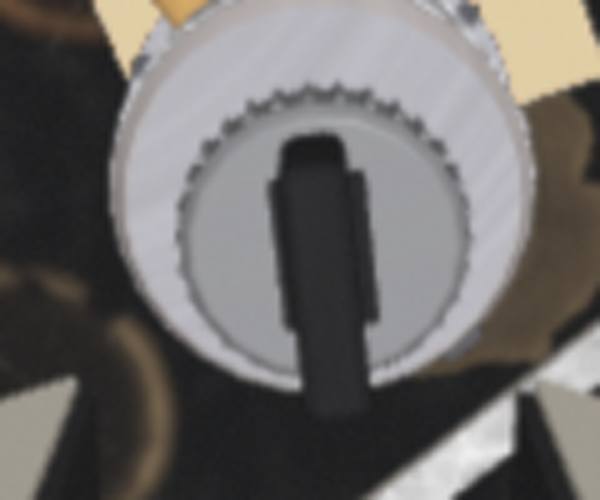

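The crop shows the bar free at (326,206), with the skirt seated on the neck. Its yaw is about -41°, which fits stop contact at -40 to -43°. The finder's height has gone from 119 to 108 mm, so the cap has dropped and is screwed home. Handing in.

```bash
python3 -c "
from cell import order
print(order.finish_job())"
```

```text
the job is handed in; nothing more can be done
None
```

I turned the wing cap back until it dropped about 7 mm into its thread start, screwed it clockwise to its hard stop, released it and handed the job in at about 10 s; I did not touch the round cap or the green look-alike.

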